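# Clip on the light sensor and hold the attenuator open for the reading

### The arm

A 6-joint arm with a two-finger parallel gripper is mounted at the origin on the work surface. World frame = base frame: x ahead of the robot, y to its left, z up, the work surface at z = 0. Lengths are in m, angles in rad, forces in N, time in s.
With the tool pointing down it reaches from about 0.375 to 0.9 m from the base axis. Payload 3.1 kg.
Tool frame: the origin (TCP) lies on the centre line of the jaws, within the pads' length; the fingertips stand 25 mm ahead of it and the grasp point (between the pads) lies 6 mm ahead of it (manip.tips_ahead is the distance from the TCP to the fingertips, in m); z points along the fingers, y is the direction in which the jaws open and shut (so a half turn about z gives the same grasp; the last joint's range is limited). The gripper opens to 85 mm and grips with 20 to 120 N. Pads are 22 mm wide; open, the fingers measure 114 mm over their backs; the gripper's body (76 mm by 85 mm) begins 54 mm behind the grasp point. The pads swing forward as they close: fully open they stand 13 mm farther back than shut.
Start: joints at [-1.419, 0.527, 1.433, -0, 1.181, -0.178], TCP at [0.203, -0.591, 0.256] pointing down, gripper open.
Joint ranges: [-3.08, 3.08], [-0.75, 2.2], [0.22, 2.44], [-1.43, 4.57], [0, 2.65], [-2.85, 2.85]. Speed limits (rad/s): [2.79, 2.79, 3.14, 3.14, 3.14, 3.14].

### API

Orientations are given as a unit quaternion [x, y, z, w].
In Python, from station import manip gives the robot as it stands.
- The arm moves only by the tool play_rows, never from a script. Its argument "steps" is a list that holds one entry, the list of rows, each a list of 6 numbers: the shift along the tool's x, y, z in m, then the turn, a rotation vector about the tool's x, y, z in degrees. In form: [[[x, y, z, rx, ry, rz], ...]]. A call has 1 to 10 rows; each row shifts and turns the commanded pose from where the row before left it, along the tool's axes as they then stand; what a row does not reach is not made up. A row lasts 1/8 s, in which the tool goes at most 62.5 mm and 10.7 degrees, less where a joint would pass 70% of its speed; a pose out of reach is approached as far as the arm can. A call is refused whole if a number of a shift passes 0.0625 or a number of a turn 10.7, either way. A call with a gripper value outside its range is refused whole. "fingers" is the opening, from 0 (shut) to 1 (fully open), set as the call begins (left out, the last holds). The fingers move at their own pace and stop on an object; "squeeze" is the grip in N (left out, the last holds). Time passes only in rows, so rows that do not move let the fingers close. It gives the time, the measured TCP pose, the force and the opening at its end, in the units of the state.
- manip.sense(): the state, without advancing time (a new reading comes with each control period).
- manip.snapshot(name): name is "scene" or "top"; returns a dict with "img" (420x560x3 uint8, red, green, blue), "K" (3x3 intrinsics, pixels), "k1" (the pictures are not rectified: a ray, as slopes to the right and down, at radius r is drawn at 1 + k1 r^2 times it, then the intrinsics apply), "world_from_camera" (4x4, takes a point from camera to world coordinates). Camera axes: x right, y down, z forward; pixel columns grow to the right and rows downward; lengths in m; the calibration is good to about 2 mm. A picture is of the moment at which its call begins. There is no depth.
- manip.sign_off(): hands the job in, once; it reports no verdict.
Trained networks look in a picture, given as the dict that the camera call returned (one of the last four; its "shot" number tells which), for a name from the list of things; names that differ only in an ending like _2 or _b are one class to them, and where a whole thing is asked for, a point or a joint stands for the part that bears it (a point fixed in the world has none). Each returns a list of dicts, best first, with "score" (0 to 1); they miss things now and then, are a little off and sometimes report something else, mostly with a low value. They report only what shows in the picture. A call takes as long as a camera call. They do not tell look-alikes from the thing itself.
- manip.regions_of(label, picture): "pixels" (420x560 bool, what is visible of it) and "rect" ([left, top, right, bottom] in pixels, round what is visible of it).
- manip.pinpoint(label, picture): "point" ([column, row] in pixels: a listed point, or the origin of a listed thing).
The state is a dict: "t": time; "q": joint angles; "qd": joint speeds; "tau": joint torques, N m; "tcp_pos": TCP position; "tool_rot": TCP orientation; "force": force on the tool from outside, world axes, zero at the start; "ft_torque": the same for the moment, N m; "finger_gap": opening from 0.0 (shut) to 1.0 (fully open).
Only numpy, scipy, OpenCV 4.12 (cv2) and the standard library are available. Lean on these libraries where they do the work, as an engineer would, in place of code of your own. Each camera call takes 0.05 s, during which the arm holds its last target.

### The job

Take a stray-light reading at the imager. Squeeze the spring clip that carries the light sensor off the blue caddy's rim and clip it well down over the top edge of the amber guard, between the two white marks, with its sensor window facing the stage opening; only then pull the spring-return attenuator knob straight out until its black pointer is in line with the red index, without pulling well past it. Finish while still holding the knob there (it springs shut if let go), with the sensor clip left on the guard and the other things on the bench as they were.

Things in the scene. Friction and masses are not known exactly. Their poses are not given: they have to be found in the camera images.
- imager: compact inverted microscope imager, fixed: cream body 260 (x) x 240 (y) mm, black stage on top 132 mm above the bench. Origin: centre of its underside. Own axes: +x to its back (away from the robot), +y to its left, where the dark grey attenuator module (100 mm in x, top 100 mm above the bench) sticks out to y = +210 mm. Yaw within 0.25 rad. Lamp module at the back to x = +177 mm
- guard_top (a point): middle of the top edge of the upright amber guard across the stage: a plate 5 mm thick in x, 160 mm long in y, top edge 192 mm above the bench, 60 mm above the stage. Axes as imager. The two white marks are upright stripes on it, 36 mm either side of this point in y. The stage opening is on its +x side
- stage_opening (a point): centre of the round green-lit opening in the stage, 95 mm on the +x side of the guard
- clip_grip (a point): point midway between the clip's two upright tails, at the middle of their grip pads (each 22 mm wide, 20 mm high). Axes: z up, x along the jaws' width, y across them, from yellow half to white half; the sensor window faces +y. The hinge is 30 mm below this point, jaw tips 58 mm below, tops of the tails 11 mm above. Pads are 38 mm apart over their outsides at the start
- sensor_clip: the sensor clip (45 g), like a big clothes peg, jaws down: white half with the round sensor puck, and the yellow half hinged on it. Origin on the hinge, axes as clip_grip. Clamps a 5 mm edge. It starts on the caddy's rim, jaw tips 20 mm below the rim; an edge can enter the jaws at most 24 mm
- clip_lever: yellow half of the clip; origin on the hinge. Squeezing the tails to their stop (about 10 N, 25 mm over their outsides) opens the jaws to about 15 mm at the tips. Each half then tilts by 0.2 rad: clip_grip and clip_tip, which belong to the white half, shift about 6 mm across, while the hinge stays midway between the fingers and drops about 3 mm relative to them
- clip_tip (a point): point between the jaw tips, 28 mm below the hinge (axes as clip_grip)
- clip_window (a point): centre of the dark sensor window on the white half's puck (21 mm diameter), 15.5 mm to +y of the clip's mid-plane and 17 mm below the hinge
- caddy: blue open accessory caddy, fixed to the bench, 160 (x) x 90 (y) x 60 mm high, walls 5 mm; origin at the centre of its underside. The clip sits on its -y long wall, sensor window outward
- knob (a point): middle of the black round attenuator knob, 26 mm diameter, 24 mm long along the rod, with a 32 mm flange 5 mm thick at its outer end; 72 mm above the bench, 48 mm out from the module's end face when shut. It is free all round except for the 8 mm rod behind it. Axes as imager; pulled out along +y
- attenuator: the spring-return attenuator slide (knob, rod and pointer); origin on the rod axis at the module's end face when shut, moves with the knob. Slides along the imager's +y, from shut to a stop 60 mm out; the spring pulls it shut with 4.8 N when shut, plus 1.2 N per 10 mm
- pointer (a point): black pointer bar (3 mm wide in y) in the slot on top of the attenuator module; moves with the knob, axes as imager; at y = 140 mm in the imager's frame when shut
- index_mark (a point): red index (3 mm wide in y, on the far side of the slot) clamped on the module's white scale plate; 22 to 42 mm along the imager's +y from the pointer at the start. In line means the same y in the imager's frame
- oil_bottle: bystander: small amber immersion-oil bottle, 26 mm diameter, 62 mm tall, standing in the caddy; origin at the centre of its underside
- slide_tray: bystander: black slide tray 100 x 190 x 8 mm with five slides fixed on it; origin at the centre of its underside
- objective: bystander: steel microscope objective standing on its thread, 31 mm diameter, 46 mm tall; origin at the centre of its underside
- dish: bystander: closed culture dish, 60 mm diameter, 15 mm tall; origin at the centre of its underside
- filter_cube: bystander: black filter cube, 36 mm; origin at the centre of its underside
- tissue_box: bystander: cardboard lens-tissue box 75 x 115 x 42 mm; origin at the centre of its underside
Not all that is in view belongs to the job. Of the things that look like the sensor_clip, the larger one is meant.

How it is judged:
By the outcome, as a careful person would: the job done as asked, in the order asked, and still so for the second after the job is handed in, while the arm keeps its last pose, push and grip.
It also fails if it takes over 58 s, if anything falls off the work surface, if the arm or the gripper's body presses on something with over 40 N, if the wrist force passes 120 N, or if a joint passes its speed limit or range.

## Working session

There is one attempt and no reset: what is moved stays moved. The work goes in short steps, Python scripts to look and compute and a tool call to move; the robot and the scene stay as the last step left them, time stands still between calls to the robot, and variables do not carry over. Pictures are saved under pics/ and viewed, and the job is handed in when it is done.

Besides the shell and the picture viewer there is one more tool, called after "Emit:" as a command line: name --argument value ..., lists and objects as JSON in quotes. play_rows: Moves the arm, as the interface text tells. Its arguments: {"type":"object","properties":{"steps":{"type":"array"},"fingers":{"type":"number"},"squeeze":{"type":"number"}},"required":["steps"]}

```bash
ls; mkdir -p pics; python3 - <<'E'
from station import manip
import cv2,numpy as np
for n in ("scene","top"):
    p=manip.snapshot(n); cv2.imwrite(f"pics/{n}0.png",cv2.cvtColor(p["img"],cv2.COLOR_RGB2BGR))
    print(n,p["K"],p["k1"],p["world_from_camera"],p["shot"])
    for l in ["imager","guard_top","stage_opening","clip_grip","sensor_clip","clip_tip","clip_window","caddy","knob","pointer","index_mark","attenuator"]:
        print(l,[(np.round(d["point"],1),round(d["score"],2)) for d in manip.pinpoint(l,p)][:3])
s=manip.sense();print(s)
E
```

```text
pics
scene [[387.21596621   0.         276.25808835]
 [  0.         387.21596621 211.64972459]
 [  0.           0.           1.        ]] -0.007521778764029776 [[ 0.75720469  0.45346771 -0.47011497  1.01573847]
 [ 0.6528487  -0.54826308  0.52268171 -0.58116179]
 [-0.0207274  -0.702691   -0.71119318  0.94851338]
 [ 0.          0.          0.          1.        ]] 1
imager [(array([288.2, 245.5]), 0.6)]
guard_top [(array([277.3, 201.4]), 0.82), (array([223.9, 330.9]), 0.37)]
stage_opening [(array([306.3, 226.7]), 0.96), (array([145.5, 279.7]), 0.17)]
clip_grip [(array([178.5, 323.8]), 0.84), (array([210.3, 377.3]), 0.71)]
sensor_clip [(array([209.7, 380.9]), 0.71), (array([178.6, 328.3]), 0.54), (array([143.1, 280.8]), 0.41)]
clip_tip [(array([181.9, 337.3]), 0.54), (array([208.8, 385.4]), 0.41)]
clip_window [(array([178.7, 337.9]), 0.83), (array([217. , 383.1]), 0.44)]
caddy [(array([196.1, 334.2]), 0.66)]
knob [(array([319.4, 185.5]), 0.56)]
pointer [(array([311., 196.]), 0.55), (array([177. , 327.2]), 0.24)]
index_mark []
attenuator [(array([317.4, 189.1]), 0.4)]
top [[427.87246483 
[... 1038 characters left out ...]
1.1, 215.3]), 0.55)]
{'t': 1.3, 'q': array([-1.41849437e+00,  5.27499652e-01,  1.43267834e+00, -1.00436975e-05,
        1.18138765e+00, -1.78510295e-01]), 'qd': array([ 8.36425507e-04, -1.72696372e-03,  4.61103146e-04, -8.03825137e-04,
       -3.27242657e-05,  1.34043797e-03]), 'tau': array([ 2.02013623e-03, -4.42325699e+01, -1.78416163e+01, -4.23980953e-05,
        7.17021612e-04, -1.95559259e-06]), 'tcp_pos': array([ 0.20302515, -0.59109671,  0.25631752]), 'tool_rot': array([ 9.86351253e-01,  1.64654807e-01, -4.82248336e-06,  1.34435829e-05]), 'force': array([0.09171564, 0.58714335, 0.00533724]), 'ft_torque': array([-0.0001838 ,  0.00882687, -0.02925593]), 'finger_gap': 0.9992052045379274}
```

```bash
python3 - <<'E'
import cv2
a=cv2.imread("pics/scene0.png");cv2.imwrite("pics/scene0_b.png",cv2.resize(a,(800,600),interpolation=cv2.INTER_CUBIC))
a=cv2.imread("pics/top0.png");cv2.imwrite("pics/top0_b.png",cv2.resize(a[110:310,110:430],(800,500),interpolation=cv2.INTER_CUBIC))
E
```

```text
(no output)
```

View pics/scene0_b.png

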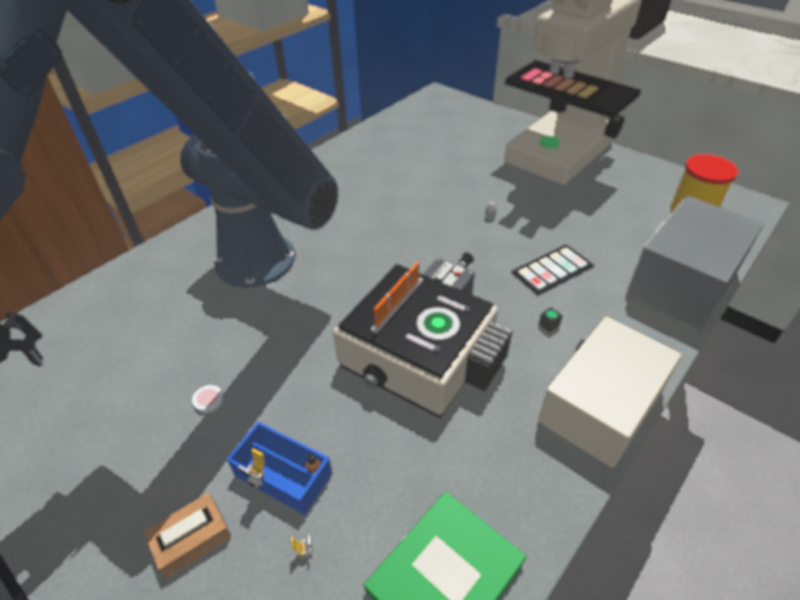

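View pics/top0_b.png

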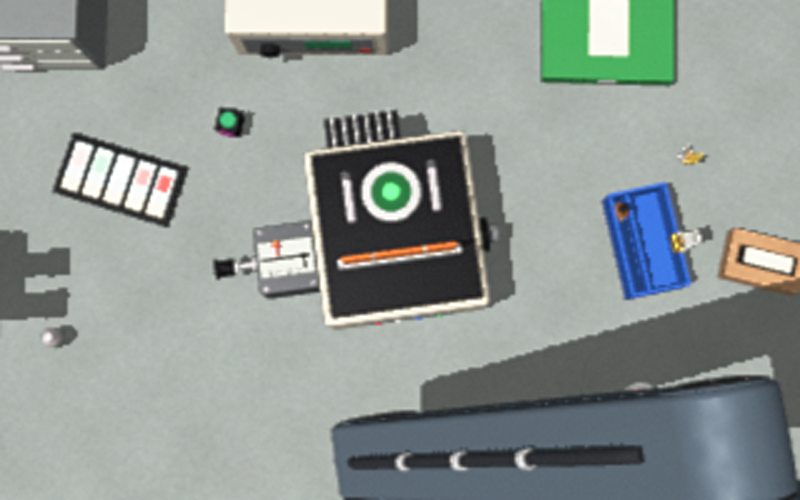

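```bash
cat > h.py <<'E'
import numpy as np, cv2
from scipy.optimize import least_squares
CAM={"scene":(np.array([[387.21596621,0,276.25808835],[0,387.21596621,211.64972459],[0,0,1]]),-0.007521778764029776,np.array([[0.75720469,0.45346771,-0.47011497,1.01573847],[0.6528487,-0.54826308,0.52268171,-0.58116179],[-0.0207274,-0.702691,-0.71119318,0.94851338],[0,0,0,1]])),
"top":(np.array([[427.87246483,0,277.7207737],[0,427.87246483,208.59110066],[0,0,1]]),0.0012740772541791749,np.array([[0.00255753,-0.99229111,0.12390244,0.30832532],[-0.99998734,-0.00200087,0.004617,-0.02148313],[-0.0043335,-0.12391268,-0.99228366,1.65411245],[0,0,0,1]]))}
def proj(c,P):
    K,k,T=CAM[c]; P=np.atleast_2d(P); p=(P-T[:3,3])@T[:3,:3]; s=p[:,:2]/p[:,2:]
    s=s*(1+k*(s**2).sum(1,keepdims=True)); return s@K[:2,:2].T+K[:2,2]
def ray(c,u):
    K,k,T=CAM[c]; d=(np.array(u,float)-K[:2,2])/K[0,0]; s=d.copy()
    for _ in range(5): s=d/(1+k*(s@s))
    return T[:3,3],T[:3,:3]@np.array([s[0],s[1],1.])
def onz(c,u,z):
    o,d=ray(c,u); return o+d*(z-o[2])/d[2]
def tri(obs):
    A=np.zeros((3,3));b=np.zeros(3)
    for c,u in obs:
        o,d=ray(c,u); d=d/np.linalg.norm(d); M=np.eye(3)-np.outer(d,d); A+=M;b+=M@o
    return np.linalg.solve(A,b)
def Rz(a): return np.array([[np.cos(a),-np.sin(a),0],[np.sin(a),np.cos(a),0],[0,0,1]])
def local(x,y,a,p): return np.array([x,y,0])+np.atleast_2d(p)@Rz(a).T
E
python3 - <<'E'
from h import *
cr=lambda x,y:(x/2.5+110-.3,y/2.5+110-.3)
for n,u,z in [("open",cr(390,192),.132),("guardL",cr(340,263),.192),("guardR",cr(460,245),.192),("c1",cr(305,152),.13),("c2",cr(463,132),.13),("c3",cr(490,302),.13),("c4",cr(330,325),.13),("knob",cr(224,268),.072),("knobnet",(200.7,218.1),.072),
 ("cad1",cr(603,197),.06),("cad2",cr(668,183),.06),("cad3",cr(692,285),.06),("cad4",cr(625,299),.06),("clip",(387.5,202.6),.098)]:
    print(n,onz("top",u,z).round(4))
print(tri([("scene",(178.5,323.8)),("top",(387.5,202.6))]), onz("scene",(178.5,323.8),.098))
print(onz("scene",(306.3,226.7),.132),onz("scene",(277.3,201.4),.192))
# crops
a=cv2.imread("pics/scene0.png");b=cv2.imread("pics/top0.png")
A=cv2.resize(a[290:370,140:240],(800,640)[:2],interpolation=cv2.INTER_CUBIC)[:600]
cv2.imwrite("pics/z1.png",A)
B=cv2.resize(b[170:245,345:445],(800,600),interpolation=cv2.INTER_CUBIC)
cv2.imwrite("pics/z2.png",B)
C=cv2.resize(b[190:240,190:250],(720,600),interpolation=cv2.INTER_CUBIC)
cv2.imwrite("pics/z3.png",C)
C=cv2.resize(a[165:240,250:350],(800,600),interpolation=cv2.INTER_CUBIC)
cv2.imwrite("pics/z4.png",C)
E
```

```text
open [0.5786 0.0292 0.132 ]
guardL [0.4688 0.0954 0.192 ]
guardR [ 0.4941 -0.0697  0.192 ]
c1 [0.6377 0.1531 0.13  ]
c2 [ 0.6677 -0.0765  0.13  ]
c3 [ 0.4201 -0.1144  0.13  ]
c4 [0.3868 0.1135 0.13  ]
knob [0.4741 0.2775 0.072 ]
knobnet [0.4697 0.2722 0.072 ]
cad1 [ 0.5843 -0.29    0.06  ]
cad2 [ 0.606  -0.3886  0.06  ]
cad3 [ 0.4513 -0.4204  0.06  ]
cad4 [ 0.4302 -0.32    0.06  ]
clip [ 0.5256 -0.4168  0.098 ]
[ 0.52678487 -0.40549745  0.11717433] [ 0.52021393 -0.39538493  0.098     ]
[0.58135685 0.02784527 0.132     ] [0.49139209 0.00748283 0.192     ]
```

View pics/z1.png

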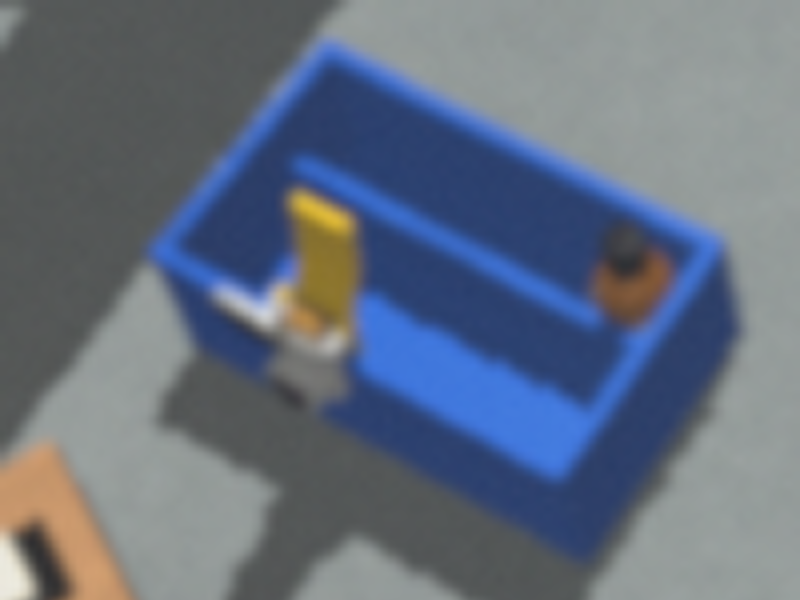

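View pics/z2.png

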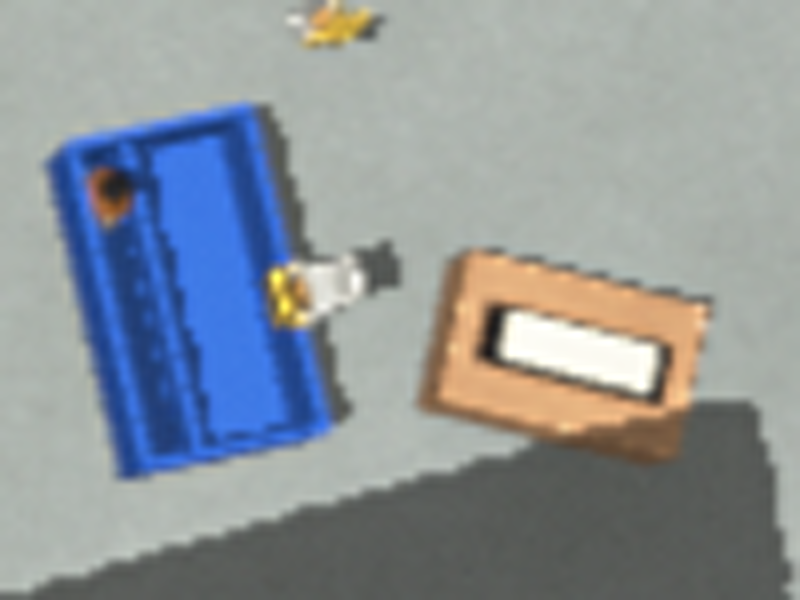

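View pics/z3.png

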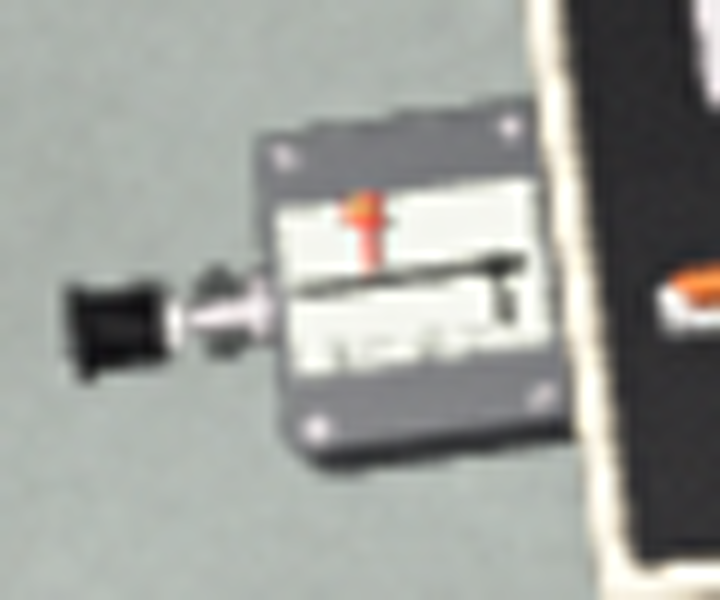

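View pics/z4.png

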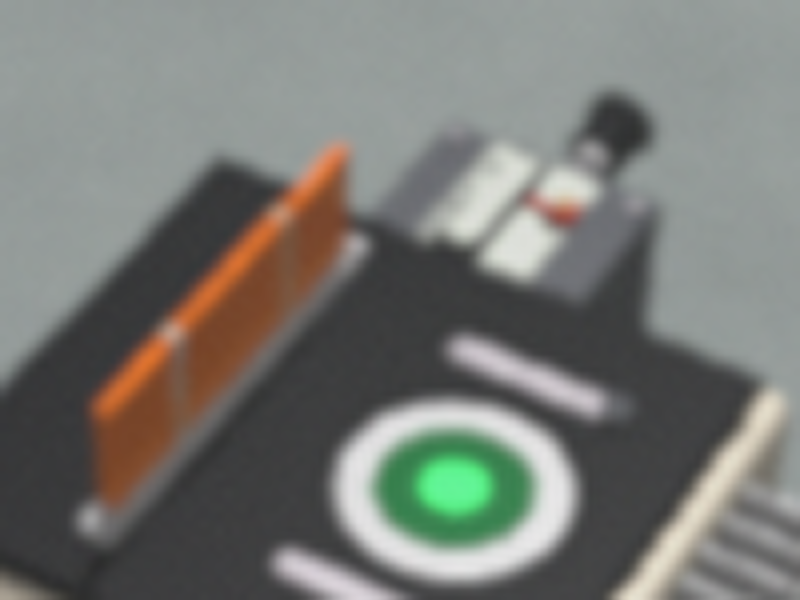

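```bash
cat > fit.py <<'E'
from h import *
z4=lambda x,y:("scene",(x/8+250-.44,y/8+165-.44))
t0=lambda x,y:("top",(x/2.5+110-.3,y/2.5+110-.3))
z3=lambda x,y:("top",(x/12+190-.46,y/12+190-.46))
z2=lambda x,y:("top",(x/8+345-.44,y/8+170-.44))
z1=lambda x,y:("scene",(x/8+140-.44,y/8+290-.44))
# imager: params x,y,yaw,gx ; guard at (gx,0), opening (gx+.095,0)
def imod(p):
    x,y,a,gx,gy=p
    L=[]
    def add(o,l): L.append((o,l))
    add(z4(343,147),(gx,gy+.08,.192)); add(z4(98,404),(gx,gy-.08,.192)); add(z4(455,487),(gx+.095,gy,.132))
    add(z4(283,208),(gx,gy+.036,.192)); add(z4(172,326),(gx,gy-.036,.192))
    add(t0(339,263),(gx,gy+.08,.192)); add(t0(460,245),(gx,gy-.08,.192)); add(t0(390,192),(gx+.095,gy,.132))
    add(t0(305,152),(.13,.12,.13)); add(t0(463,132),(.13,-.12,.13)); add(t0(490,302),(-.13,-.12,.13)); add(t0(330,325),(-.13,.12,.13))
    r=[]
    for (c,u),l in L: r.append(proj(c,local(x,y,a,l))[0]-u)
    return np.array(r)
s=least_squares(lambda p:imod(p).ravel(),[.52,.02,.15,-.05,0],loss="soft_l1",x_scale=.01)
IM=s.x
def cmod(p):
    x,y,a=p;L=[(z2(50,158),(.08,.045,.06)),(z2(248,103),(.08,-.045,.06)),(z2(333,430),(-.08,-.045,.06)),(z2(122,477),(-.08,.045,.06)),
     (z1(330,40),(-.08,.045,.06)),(z1(152,250),(-.08,-.045,.06)),(z1(725,240),(.08,.045,.06))]
    return np.array([proj(c,local(x,y,a,l))[0]-u for (c,u),l in L])
CA=least_squares(lambda p:cmod(p).ravel(),[.52,-.36,.19],loss="soft_l1",x_scale=.01).x
if __name__=="__main__":
    print("IM",IM.round(4)); print(imod(IM).round(1).tolist())
    print("CA",CA.round(4)); print(cmod(CA).round(1).tolist())
    # measure clip along caddy -y wall. yellow tail top z=.109 ; local y of wall mid -.0425
    for c in ("scene","top"):
        for xx in (-.03,-.02,-.01,0,.01):
            for nm,l in (("tail_y",(xx,-.0425+.017,.109)),("win",(xx,-.0425-.0155,.051)),("grip",(xx,-.0425,.098))):
                print(c,xx,nm,proj(c,local(*CA,l))[0].round(1))
    x,y,a=IM[:3]
    print("idx", [ (local(0,0,-a, onz(*z3(*q),.1)-np.array([x,y,0]))[0]).round(4).tolist() for q in ((372,258),(505,265),(502,262),(115,325))])
    print("knob exp",proj("top",local(x,y,a,(0,.258,.072))))
E
python3 fit.py
```

```text
IM [ 0.5288  0.0191  0.143  -0.0447  0.0053]
[[-0.3, -0.5], [0.1, 0.4], [-0.3, -0.0], [-0.6, 0.4], [-0.3, 0.5], [-0.1, -1.0], [-2.5, -0.3], [-0.6, 0.2], [-0.9, -0.7], [1.3, -1.8], [1.1, 0.8], [-1.7, 1.1]]
CA [ 0.5205 -0.3543  0.2128]
[[1.0, -2.1], [-0.6, -0.1], [-1.1, 0.3], [1.8, -0.6], [-0.4, -0.7], [-0.3, -0.0], [0.1, -0.4]]
scene -0.03 tail_y [174.6 313. ]
scene -0.03 win [171.1 335.3]
scene -0.03 grip [171.  320.9]
scene -0.02 tail_y [177.8 314.7]
scene -0.02 win [174.2 337.1]
scene -0.02 grip [174.3 322.6]
scene -0.01 tail_y [181.1 316.5]
scene -0.01 win [177.4 338.8]
scene -0.01 grip [177.5 324.4]
scene 0 tail_y [184.3 318.2]
scene 0 win [180.6 340.6]
scene 0 grip [180.8 326.2]
scene 0.01 tail_y [187.6 320. ]
scene 0.01 win [183.8 342.4]
scene 0.01 grip [184.1 328. ]
top -0.03 tail_y [379.9 210.1]
top -0.03 win [384.7 210.1]
top -0.03 grip [383.7 209.5]
top -0.02 tail_y [379.2 207.4]
top -0.02 win [384.1 207.6]
top -0.02 grip [383.1 206.8]
top -0.01 tail_y [378.6 204.8]
top -0.01 win [383.4 205. ]
top -0.01 grip [382.4 204.2]
top 0 tail_y [377.9 202.1]
top 0 win [382.8 202.4]
top 0 grip [381.8 201.5]
top 0.01 tail_y [377.3 199.4]
top 0.01 win [382.2 199.9]
top 0.01 grip [381.1 198.9]
idx [[-0.0104, 0.1792, 0.1], [-0.0182, 0.1393, 0.1], [-0.0172, 0.1401, 0.1], [-0.0198, 0.2593, 0.1]]
knob exp [[200.24805113 212.13310196]]
```

```bash
cat > plan.py <<'E'
from h import *
from station import manip
from scipy.spatial.transform import Rotation as R
def go(T,th,n,p0=None,th0=None,quiet=False):
    s=manip.sense()
    M=R.from_quat(s["tool_rot"]).as_matrix()
    p=np.array(s["tcp_pos"]) if p0 is None else np.array(p0)
    t=np.arctan2(M[1,0],M[0,0]) if th0 is None else th0
    print("at",np.round(s["tcp_pos"],4),"th",round(float(t),4),"tilt",np.round(M[:,2],4),"F",np.round(s["force"],2),"gap",round(float(s["finger_gap"]),3),"t",round(s["t"],2))
    d=(np.array(T)-p)/n; dt=(th-t)/n
    for i in range(n):
        a=t+i*dt; x=np.array([np.cos(a),np.sin(a),0]);y=np.array([np.sin(a),-np.cos(a),0])
        print([round(float(v),4) for v in (d@x,d@y,-d[2])]+[0,0,round(-np.degrees(dt),2)])
E
python3 - <<'E'
from plan import *
from fit import CA
T=local(*CA,(-.012,-.0425,.2))[0];print(T,CA,manip.tips_ahead)
go(T,CA[2],8)
E
```

```text
[ 0.51771412 -0.39834929  0.2       ] [ 0.52046827 -0.35427362  0.21278338] 0.025
at [ 0.203  -0.5911  0.2563] th 0.3308 tilt [-0. -0. -1.] F [0.09 0.59 0.01] gap 0.999 t 1.3
[0.045, -0.01, 0.007, 0, 0, np.float64(0.85)]
[0.0449, -0.0107, 0.007, 0, 0, np.float64(0.85)]
[0.0447, -0.0113, 0.007, 0, 0, np.float64(0.85)]
[0.0445, -0.012, 0.007, 0, 0, np.float64(0.85)]
[0.0444, -0.0126, 0.007, 0, 0, np.float64(0.85)]
[0.0442, -0.0133, 0.007, 0, 0, np.float64(0.85)]
[0.044, -0.014, 0.007, 0, 0, np.float64(0.85)]
[0.0438, -0.0146, 0.007, 0, 0, np.float64(0.85)]
```

Emit:
play_rows --steps '[[[0.045, -0.01, 0.007, 0, 0, 0.85], [0.045, -0.011, 0.007, 0, 0, 0.85], [0.045, -0.011, 0.007, 0, 0, 0.85], [0.0445, -0.012, 0.007, 0, 0, 0.85], [0.044, -0.013, 0.007, 0, 0, 0.85], [0.044, -0.013, 0.007, 0, 0, 0.85], [0.044, -0.014, 0.007, 0, 0, 0.85], [0.044, -0.015, 0.007, 0, 0, 0.85], [0, 0, 0, 0, 0, 0]]]' --fingers 1 --squeeze 25

```text
t: 2.42
tcp_pos: [0.5201, -0.3954, 0.1995]
tool_rot: [0.994, 0.108, 0.0, -0.001]
force: [0.6, -0.3, 0.6]
finger_gap: 0.999
```

```bash
python3 - <<'E'
from plan import *
from fit import CA
for n,o in (("scene",(140,275)),("top",(345,170))):
    p=manip.snapshot(n)["img"]; cv2.imwrite(f"pics/a_{n}.png",cv2.cvtColor(p,cv2.COLOR_RGB2BGR))
    c=p[o[1]:o[1]+75,o[0]:o[0]+100]; cv2.imwrite(f"pics/az_{n}.png",cv2.cvtColor(cv2.resize(c,(800,600),interpolation=cv2.INTER_CUBIC),cv2.COLOR_RGB2BGR))
T=local(*CA,(-.012,-.0425,.105))[0]
go(T,CA[2],4)
E
```

```text
at [ 0.5178 -0.3977  0.2001] th 0.2136 tilt [-7.e-04 -1.e-04 -1.e+00] F [ 0.4  -0.92  0.44] gap 0.998 t 2.52
[-0.0001, 0.0002, 0.0238, 0, 0, np.float64(0.01)]
[-0.0001, 0.0002, 0.0238, 0, 0, np.float64(0.01)]
[-0.0001, 0.0002, 0.0238, 0, 0, np.float64(0.01)]
[-0.0001, 0.0002, 0.0238, 0, 0, np.float64(0.01)]
```

View pics/az_scene.png

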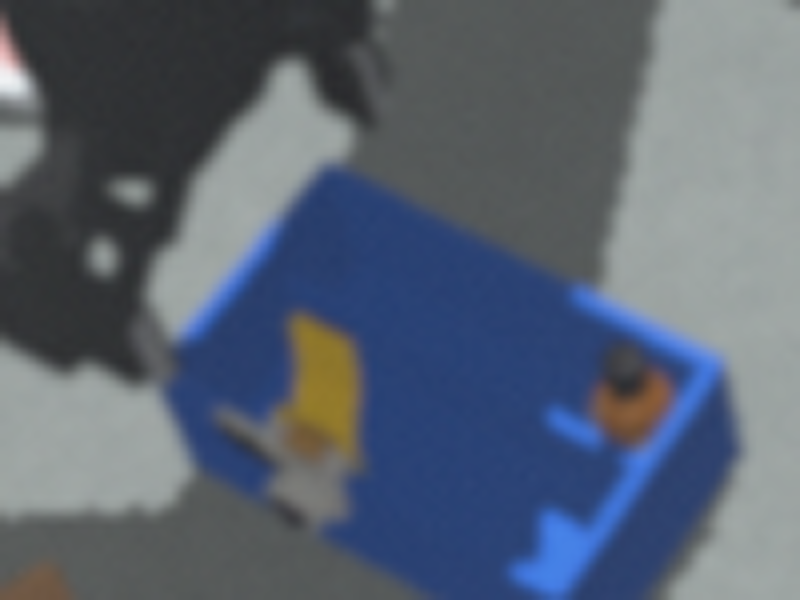

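View pics/az_top.png

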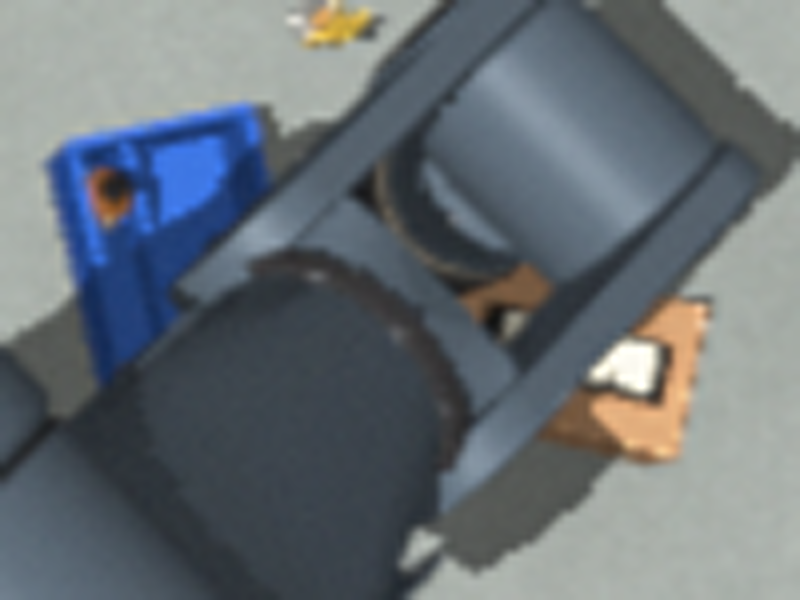

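```bash
python3 - <<'E'
from h import *
from fit import CA
im=cv2.imread("pics/a_scene.png")
f=10;o=(150,295)
c=cv2.resize(im[o[1]:o[1]+55,o[0]:o[0]+70],None,fx=f,fy=f,interpolation=cv2.INTER_CUBIC)
def d(P,col):
    for u in proj("scene",P): cv2.circle(c,tuple(int(v) for v in (np.array(u)-o+.5)*f),3,col,-1)
for s,col in ((.019,(0,0,255)),(-.019,(0,255,0))):
    d(local(*CA,[(-.012+a,-.0425+s,z) for a in(-.011,.011) for z in (.109,.088)]),col)
d(local(*CA,[(-.012,-.058,.051)]),(255,0,255))
cv2.imwrite("pics/ov.png",c)
E
```

```text
(no output)
```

View pics/ov.png

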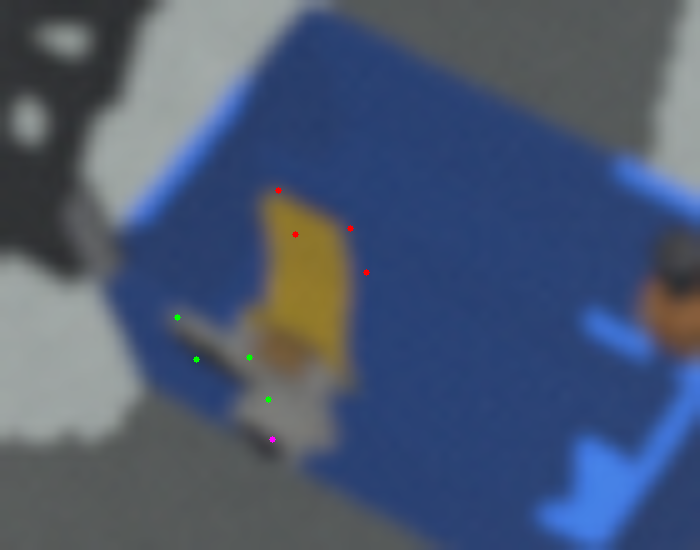

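Emit:
play_rows --steps '[[[-0.002, 0, 0.024, 0, 0, 0], [0, 0, 0.024, 0, 0, 0], [0, 0, 0.024, 0, 0, 0], [0, 0, 0.016, 0, 0, 0], [0, 0, 0.007, 0, 0, 0], [0, 0, 0, 0, 0, 0]]]'

```text
t: 3.28
tcp_pos: [0.5155, -0.3987, 0.1053]
tool_rot: [0.994, 0.106, -0.0, -0.0]
force: [-0.4, -0.2, -0.6]
finger_gap: 0.997
```

Emit:
play_rows --steps '[[[0, 0, 0, 0, 0, 0], [0, 0, 0, 0, 0, 0], [0, 0, 0, 0, 0, 0], [0, 0, 0, 0, 0, 0], [0, 0, 0, 0, 0, 0], [0, 0, 0, 0, 0, 0]]]' --fingers 0 --squeeze 25

```text
t: 4.03
tcp_pos: [0.5162, -0.3988, 0.106]
tool_rot: [0.994, 0.106, 0.0, 0.001]
force: [-0.1, 0.4, 3.9]
finger_gap: 0.291
```

```bash
python3 - <<'E'
from plan import *
from fit import CA
p=manip.snapshot("scene")["img"]; cv2.imwrite("pics/b_scene.png",cv2.cvtColor(p,cv2.COLOR_RGB2BGR))
c=p[275:350,140:240]; cv2.imwrite("pics/bz.png",cv2.cvtColor(cv2.resize(c,(800,600),interpolation=cv2.INTER_CUBIC),cv2.COLOR_RGB2BGR))
go(manip.sense()["tcp_pos"],CA[2],1)
E
```

```text
at [ 0.5162 -0.3988  0.106 ] th 0.2121 tilt [ 0.0011 -0.0011 -1.    ] F [ 0.66 -1.44  5.69] gap 0.288 t 4.08
[0.0, 0.0, -0.0, 0, 0, np.float64(-0.04)]
```

View pics/bz.png

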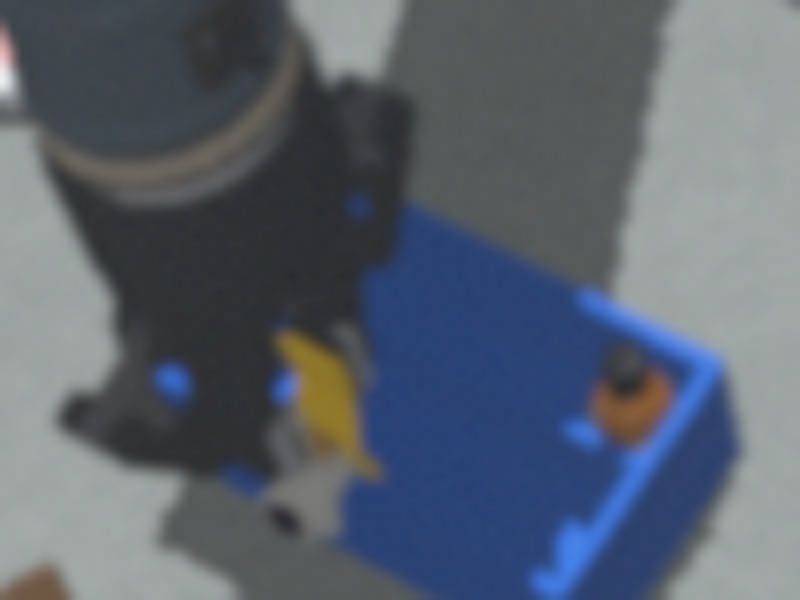

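Emit:
play_rows --steps '[[[0, 0, -0.008, 0, 0, 0], [0, 0, -0.012, 0, 0, 0], [0, 0, -0.015, 0, 0, 0], [0, 0, -0.03, 0, 0, 0], [0, 0, -0.04, 0, 0, 0], [0, 0, -0.05, 0, 0, 0], [0, 0, -0.05, 0, 0, 0], [0, 0, -0.02, 0, 0, 0]]]'

```text
t: 5.08
tcp_pos: [0.5166, -0.399, 0.3356]
tool_rot: [0.994, 0.106, 0.002, 0.003]
force: [-0.6, -0.7, -0.8]
finger_gap: 0.288
```

```bash
python3 - <<'E'
from plan import *
from fit import CA,IM
p=manip.snapshot("scene")["img"]; cv2.imwrite("pics/c_scene.png",cv2.cvtColor(p,cv2.COLOR_RGB2BGR))
c=p[235:340,140:280]; cv2.imwrite("pics/cz.png",cv2.cvtColor(cv2.resize(c,(800,600),interpolation=cv2.INTER_CUBIC),cv2.COLOR_RGB2BGR))
x,y,a,gx,gy=IM
G=local(x,y,a,(gx,gy,.192))[0]; print("guard_top",G)
G[2]=.33
go(G,a+np.pi/2,10)
E
```

```text
guard_top [0.48377702 0.01793312 0.192     ]
at [ 0.517  -0.3995  0.3372] th 0.2124 tilt [ 0.0069 -0.0074 -0.9999] F [0.23 0.44 1.15] gap 0.287 t 5.12
[0.0055, -0.0415, 0.0007, 0, 0, np.float64(-8.6)]
[0.0117, -0.0402, 0.0007, 0, 0, np.float64(-8.6)]
[0.0176, -0.038, 0.0007, 0, 0, np.float64(-8.6)]
[0.0231, -0.035, 0.0007, 0, 0, np.float64(-8.6)]
[0.028, -0.0311, 0.0007, 0, 0, np.float64(-8.6)]
[0.0324, -0.0266, 0.0007, 0, 0, np.float64(-8.6)]
[0.036, -0.0214, 0.0007, 0, 0, np.float64(-8.6)]
[0.0388, -0.0158, 0.0007, 0, 0, np.float64(-8.6)]
[0.0407, -0.0098, 0.0007, 0, 0, np.float64(-8.6)]
[0.0417, -0.0036, 0.0007, 0, 0, np.float64(-8.6)]
```

View pics/cz.png

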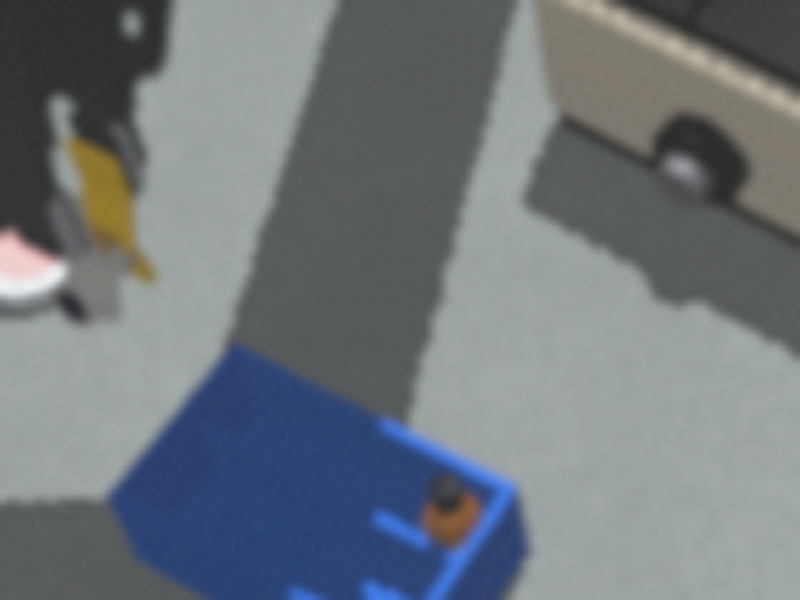

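Emit:
play_rows --steps '[[[0.0055, -0.0415, 0, 0, 0, -8.6], [0.0117, -0.04, 0, 0, 0, -8.6], [0.0176, -0.038, 0, 0, 0, -8.6], [0.023, -0.035, 0, 0, 0, -8.6], [0.028, -0.031, 0, 0, 0, -8.6], [0.0324, -0.0266, 0, 0, 0, -8.6], [0.036, -0.0214, 0, 0, 0, -8.6], [0.0388, -0.0158, 0, 0, 0, -8.6], [0.0407, -0.0098, 0, 0, 0, -8.6], [0.0417, -0.0036, 0, 0, 0, -8.6]]]'

```text
t: 6.38
tcp_pos: [0.482, 0.0203, 0.3302]
tool_rot: [0.653, 0.757, -0.0, -0.0]
force: [1.0, -0.4, 0.2]
finger_gap: 0.288
```

Emit:
play_rows --steps '[[[0, 0, 0, 0, 0, 0], [0, 0, 0, 0, 0, 0]]]'

```text
t: 6.62
tcp_pos: [0.4827, 0.0186, 0.3303]
tool_rot: [0.655, 0.755, -0.0, 0.0]
force: [-0.4, 0.1, -0.2]
finger_gap: 0.29
```

```bash
python3 - <<'E'
from plan import *
from fit import CA,IM
for n,o in (("scene",(210,110)),("top",(220,150))):
    p=manip.snapshot(n)["img"]; cv2.imwrite(f"pics/d_{n}.png",cv2.cvtColor(p,cv2.COLOR_RGB2BGR))
    c=p[o[1]:o[1]+105,o[0]:o[0]+140]; cv2.imwrite(f"pics/dz_{n}.png",cv2.cvtColor(cv2.resize(c,(800,600),interpolation=cv2.INTER_CUBIC),cv2.COLOR_RGB2BGR))
x,y,a,gx,gy=IM
G=local(x,y,a,(gx,gy,.192))[0]
G[2]=.33
go(G,a+np.pi/2,1)
s=manip.sense();v=np.array(s["tcp_pos"])-[x,y,0];print("local",local(0,0,-a,v)[0].round(4),IM.round(4))
E
```

```text
at [0.483  0.0179 0.3303] th 1.7113 tilt [-0.e+00 -4.e-04 -1.e+00] F [-0.19 -0.12 -0.54] gap 0.29 t 6.72
[-0.0001, 0.0008, 0.0003, 0, 0, np.float64(-0.14)]
local [-0.0455  0.0053  0.3303] [ 0.5288  0.0191  0.143  -0.0447  0.0053]
```

View pics/dz_scene.png

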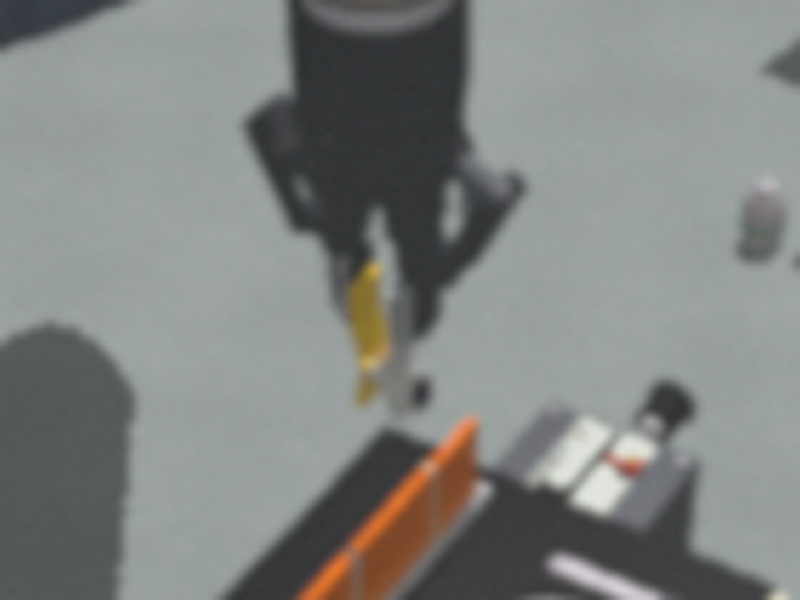

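View pics/dz_top.png

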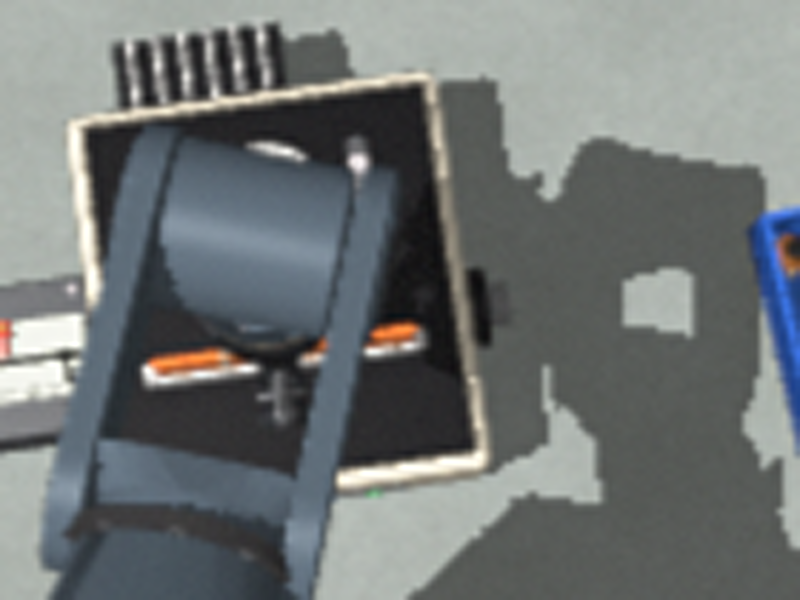

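```bash
python3 - <<'E'
from h import *
from fit import IM
x,y,a,gx,gy=IM
im=cv2.imread("pics/d_scene.png")
f=10;o=(250,145)
c=cv2.resize(im[o[1]:o[1]+58,o[0]:o[0]+78],None,fx=f,fy=f,interpolation=cv2.INTER_CUBIC)
def d(P,col):
    for u in proj("scene",local(x,y,a,P)): cv2.circle(c,tuple(int(v) for v in (np.array(u)-o+.5)*f),3,col,-1)
X=-.0455
for z,col in((.266,(0,0,255)),(.263,(255,0,255)),(.260,(0,255,0))):
  d([(X+s,gy+w,z) for s in (-.0085,.0085) for w in(-.011,.011)],col)
d([(X,gy,.291+k) for k in (0,-.003,-.006)],(255,255,0))
d([(gx+s,gy+w,.192) for s in (-.0025,.0025) for w in(-.08,-.036,.036,.08)],(255,255,255))
cv2.imwrite("pics/ov2.png",c)
E
```

```text
(no output)
```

View pics/ov2.png

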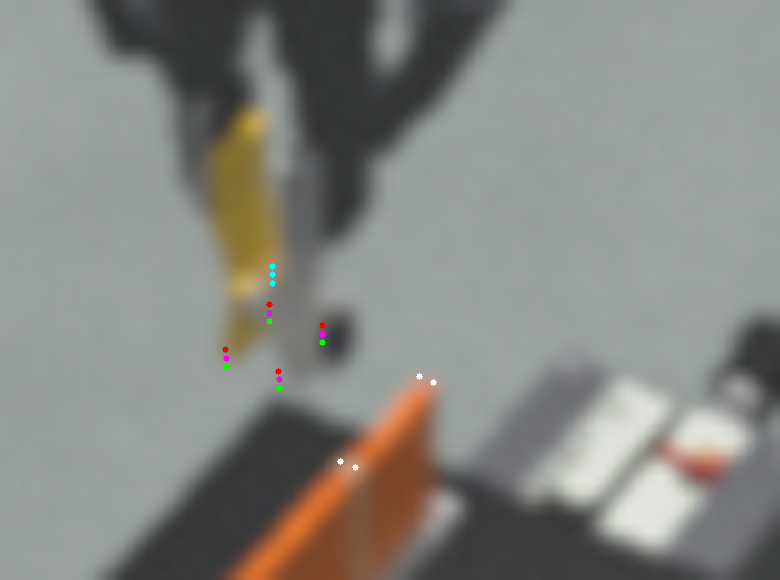

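Emit:
play_rows --steps '[[[0, 0.001, 0.02, 0, 0, 0], [0, 0, 0.025, 0, 0, 0], [0, 0, 0.015, 0, 0, 0], [0, 0, 0, 0, 0, 0], [0, 0, 0, 0, 0, 0]]]'

```text
t: 7.35
tcp_pos: [0.4844, 0.0182, 0.2708]
tool_rot: [0.656, 0.755, 0.0, 0.0]
force: [0.1, 0.4, -0.4]
finger_gap: 0.285
```

```bash
cat > look.py <<'E'
from plan import *
from fit import IM
import sys
x,y,a,gx,gy=IM
def ov(name,tag,o,w,h,f,dz=0):
    p=manip.snapshot(name)["img"]; im=cv2.cvtColor(p,cv2.COLOR_RGB2BGR); cv2.imwrite(f"pics/{tag}_full.png",im)
    s=manip.sense(); v=local(0,0,-a,np.array(s["tcp_pos"])-[x,y,0])[0]
    print("local",v.round(4),"F",np.round(s["force"],1),"gap",round(float(s["finger_gap"]),3),"t",round(s["t"],2),"tilt",R.from_quat(s["tool_rot"]).as_matrix()[:,2].round(4))
    c=cv2.resize(im[o[1]:o[1]+h,o[0]:o[0]+w],None,fx=f,fy=f,interpolation=cv2.INTER_CUBIC); cv2.imwrite(f"pics/{tag}_raw.png",c)
E
python3 -c "
from look import *
ov('scene','e',(250,160),78,58,10)"
```

```text
local [-0.0439  0.0056  0.271 ] F [ 0. -0. -1.] gap 0.287 t 7.4 tilt [ 1.6e-03 -4.0e-04 -1.0e+00]
```

View pics/e_raw.png

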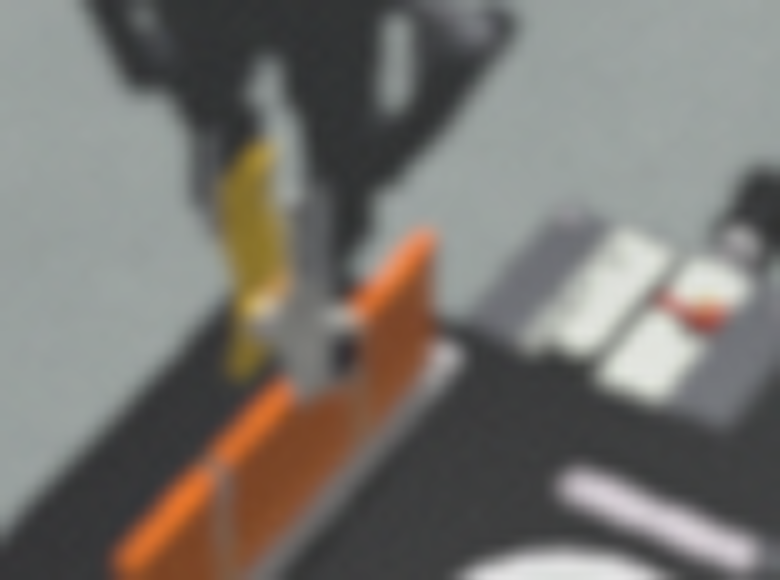

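Emit:
play_rows --steps '[[[0, 0, 0.01, 0, 0, 0], [0, 0, 0.01, 0, 0, 0], [0, 0, 0.008, 0, 0, 0], [0, 0, 0.006, 0, 0, 0], [0, 0, 0, 0, 0, 0], [0, 0, 0, 0, 0, 0]]]'

```text
t: 8.15
tcp_pos: [0.4835, 0.0191, 0.2378]
tool_rot: [0.655, 0.756, -0.0, 0.0]
force: [-3.1, -0.1, 13.3]
finger_gap: 0.291
```

```bash
python3 -c "
from look import *
ov('scene','f',(250,160),78,58,10)"
```

```text
local [-0.0448  0.0064  0.2378] F [-4.   0.2 12.2] gap 0.286 t 8.2 tilt [-1.e-04 -2.e-04 -1.e+00]
```

View pics/f_raw.png

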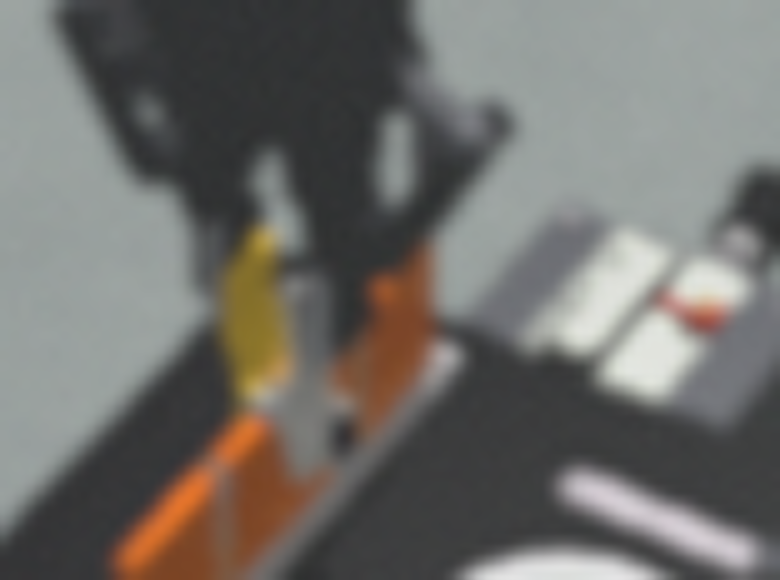

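Emit:
play_rows --steps '[[[0, 0, -0.0015, 0, 0, 0], [0, 0, 0, 0, 0, 0]]]'

```text
t: 8.45
tcp_pos: [0.484, 0.019, 0.2379]
tool_rot: [0.655, 0.756, 0.0, 0.0]
force: [-0.4, -0.1, 3.8]
finger_gap: 0.283
```

Emit:
play_rows --steps '[[[0, 0, 0, 0, 0, 0], [0, 0, 0, 0, 0, 0], [0, 0, 0, 0, 0, 0], [0, 0, 0, 0, 0, 0]]]' --fingers 0.75

```text
t: 8.95
tcp_pos: [0.4838, 0.019, 0.2377]
tool_rot: [0.655, 0.756, -0.0, -0.0]
force: [-0.0, -0.2, 0.3]
finger_gap: 0.754
```

```bash
python3 -c "
from look import *
ov('scene','g',(250,160),78,58,10)"
```

```text
local [-0.0445  0.0063  0.2378] F [ 0.4 -0.5 -0.4] gap 0.748 t 9.0 tilt [-0.  0. -1.]
```

View pics/g_raw.png

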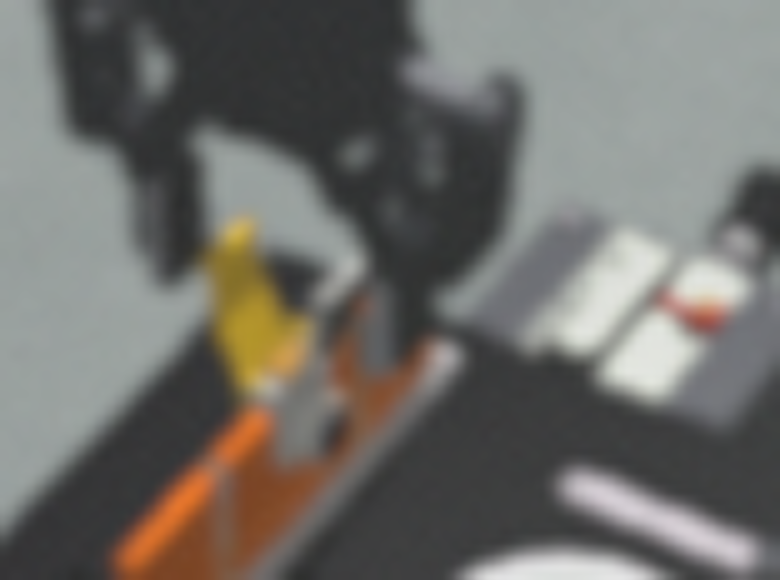

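Emit:
play_rows --steps '[[[0, 0, -0.02, 0, 0, 0], [0, 0, -0.04, 0, 0, 0], [0, 0, -0.04, 0, 0, 0], [0, 0, 0, 0, 0, 0]]]'

```text
t: 9.5
tcp_pos: [0.4857, 0.0186, 0.341]
tool_rot: [0.655, 0.756, 0.002, 0.003]
force: [0.5, 0.7, -0.5]
finger_gap: 0.749
```

```bash
python3 - <<'E'
from plan import *
from fit import *
x,y,a,gx,gy=IM
L=lambda p:local(0,0,-a,p-np.array([x,y,0]))[0].round(4)
for n,o in (("knobtop",z3(117,325)),("knobscene",z4(612,130))): print(n,L(onz(*o,.072)))
print("tri",L(tri([z3(117,325),z4(612,130)])))
print("ptr/idx top",L(onz(*z3(504,265),.1)),L(onz(*z3(370,250),.1)),"scene idx", L(onz(*z4(560,215),.1)),L(onz(*z4(535,207),.1)))
print("exp scene knob",(proj("scene",local(x,y,a,[(-.02,.258,.072),(-.02,.27,.072),(-.02,.246,.072)]))-[250,165]+.44)*8)
print("exp top knob",(proj("top",local(x,y,a,[(-.02,.258,.072),(-.02,.27,.072),(-.02,.246,.072)]))-[190,190]+.46)*12)
print((proj("top",local(x,y,a,[(-.07,.21,.1),(.03,.21,.1),(-.02,.21,.1)]))-[190,190]+.46)*12, (proj("scene",local(x,y,a,[(-.07,.21,.1),(.03,.21,.1),(-.02,.21,.1)]))-[250,165]+.44)*8)
T=local(x,y,a,(-.02,.258,.2))[0]
go(T,a+np.pi/2,8)
E
```

```text
knobtop [-0.0162  0.2635  0.072 ]
knobscene [-0.0192  0.2717  0.072 ]
tri [-0.0163  0.2628  0.0796]
ptr/idx top [-0.0182  0.1396  0.1   ] [-0.0079  0.1795  0.1   ] scene idx [0.0004 0.1843 0.1   ] [-0.0106  0.1833  0.1   ]
exp scene knob [[595.48190393 147.3385853 ]
 [608.49028549 131.60029271]
 [582.33445967 163.24496921]]
exp top knob [[136.08538656 334.57478317]
 [ 97.6542206  339.98243222]
 [174.50857044 329.16825382]]
[[295.64229755 465.22676472]
 [255.8801571  142.177843  ]
 [275.68389053 303.06574646]] [[440.08529738 120.63776813]
 [654.67334039 204.03636964]
 [545.74486603 161.69827075]]
at [0.4857 0.0186 0.341 ] th 1.7132 tilt [ 0.0079 -0.0015 -1.    ] F [ 0.47  0.66 -0.5 ] gap 0.749 t 9.5
[0.0315, 0.0028, 0.0176, 0, 0, np.float64(-0.0)]
[0.0315, 0.0028, 0.0176, 0, 0, np.float64(-0.0)]
[0.0315, 0.0028, 0.0176, 0, 0, np.float64(-0.0)]
[0.0315, 0.0028, 0.0176, 0, 0, np.float64(-0.0)]
[0.0315, 0.0028, 0.0176, 0, 0, np.float64(-0.0)]
[0.0315, 0.0028, 0.0176, 0, 0, np.float64(-0.0)]
[0.0315, 0.0028, 0.0176, 0, 0, np.float64(-0.0)]
[0.0315, 0.0028, 0.0176, 0, 0, np.float64(-0.0)]
```

Emit:
play_rows --steps '[[[0.0315, 0.003, 0, 0, 0, 0], [0.0315, 0.003, 0, 0, 0, 0], [0.0315, 0.003, 0.02, 0, 0, 0], [0.0315, 0.003, 0.03, 0, 0, 0], [0.0315, 0.003, 0.03, 0, 0, 0], [0.0315, 0.003, 0.03, 0, 0, 0], [0.0315, 0.003, 0.02, 0, 0, 0], [0.0315, 0.004, 0.01, 0, 0, 0], [0, 0, 0, 0, 0, 0], [0, 0, 0, 0, 0, 0]]]'

```text
t: 10.75
tcp_pos: [0.4724, 0.2714, 0.1973]
tool_rot: [0.655, 0.756, -0.001, -0.0]
force: [-0.3, -0.4, -0.2]
finger_gap: 0.75
```

```bash
python3 -c "
from look import *
ov('scene','k',(260,130),100,75,8)
ov('top','kt',(185,160),80,60,10)"
```

```text
local [-0.0196  0.2575  0.1977] F [0.2 1.  0.9] gap 0.753 t 10.8 tilt [-6.e-04 -6.e-04 -1.e+00]
local [-0.0194  0.2573  0.198 ] F [0.6 0.1 0.4] gap 0.749 t 10.85 tilt [ 0.e+00 -3.e-04 -1.e+00]
```

View pics/k_raw.png

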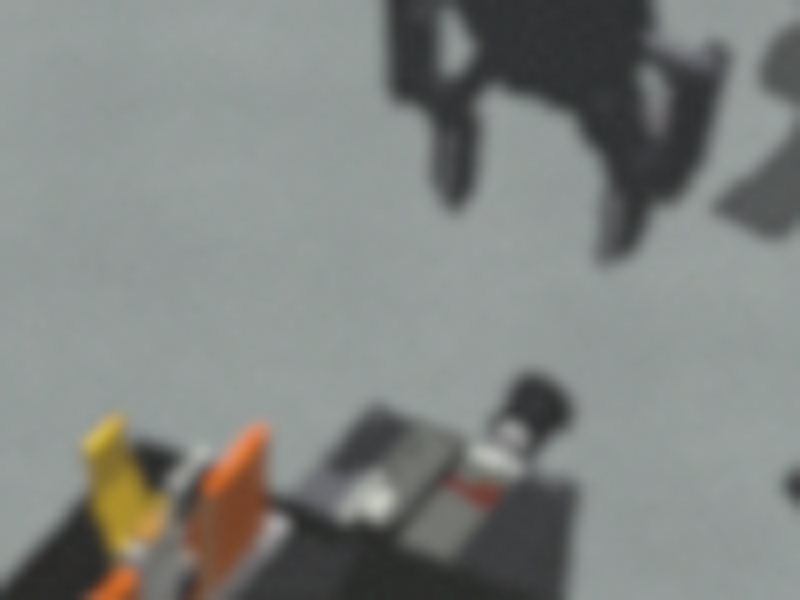

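View pics/kt_raw.png

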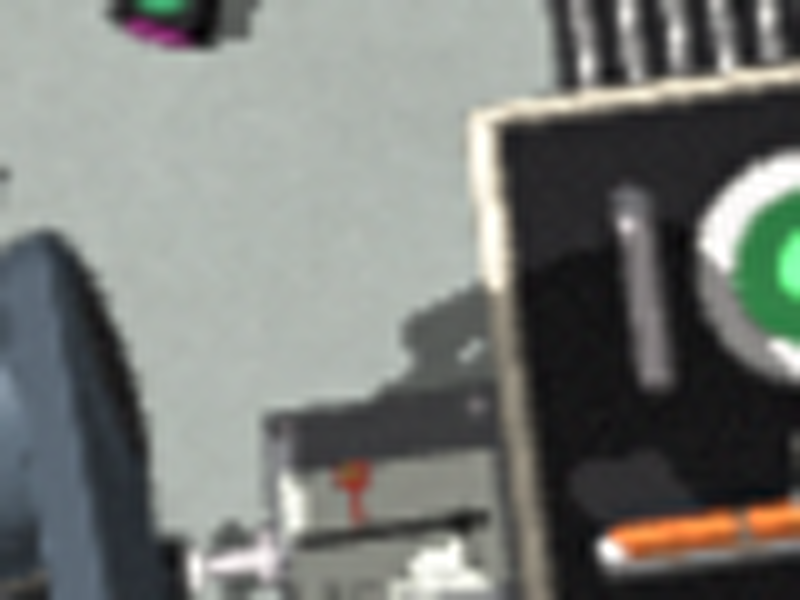

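Emit:
play_rows --steps '[[[0, 0.0025, 0.025, 0, 0, 0], [0, 0, 0.03, 0, 0, 0], [0, 0, 0.03, 0, 0, 0], [0, 0, 0.02, 0, 0, 0], [0, 0, 0.014, 0, 0, 0], [0, 0, 0, 0, 0, 0], [0, 0, 0, 0, 0, 0]]]'

```text
t: 11.72
tcp_pos: [0.476, 0.2723, 0.0796]
tool_rot: [0.655, 0.755, 0.001, 0.0]
force: [-0.3, -0.8, 0.4]
finger_gap: 0.752
```

```bash
python3 -c "
from look import *
ov('scene','l',(290,150),64,48,12)"
```

```text
local [-0.0161  0.2583  0.0797] F [-0.3 -0.2 -0.2] gap 0.751 t 11.78 tilt [ 1.9e-03  6.0e-04 -1.0e+00]
```

View pics/l_raw.png

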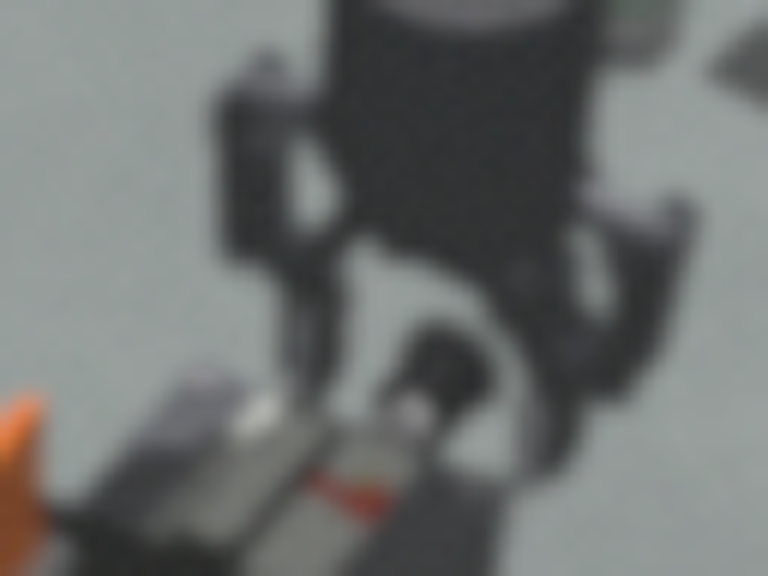

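Emit:
play_rows --steps '[[[-0.002, 0, 0, 0, 0, 0], [0, 0, 0, 0, 0, 0]]]'

```text
t: 12.02
tcp_pos: [0.4758, 0.2703, 0.0793]
tool_rot: [0.655, 0.756, 0.0, 0.0]
force: [0.3, -0.3, 0.1]
finger_gap: 0.754
```

Emit:
play_rows --steps '[[[0, 0, 0, 0, 0, 0], [0, 0, 0, 0, 0, 0], [0, 0, 0, 0, 0, 0], [0, 0, 0, 0, 0, 0], [0, 0, 0, 0, 0, 0], [0, 0, 0, 0, 0, 0]]]' --fingers 0 --squeeze 60

```text
t: 12.78
tcp_pos: [0.4742, 0.2702, 0.0791]
tool_rot: [0.655, 0.756, -0.001, -0.001]
force: [-2.3, -0.4, 4.8]
finger_gap: 0.284
```

```bash
python3 -c "
from look import *
ov('top','m',(185,185),64,48,12)"
```

```text
local [-0.0182  0.2563  0.0791] F [-3.   0.3  4.7] gap 0.284 t 12.82 tilt [-2.7e-03 -7.0e-04 -1.0e+00]
```

View pics/m_raw.png

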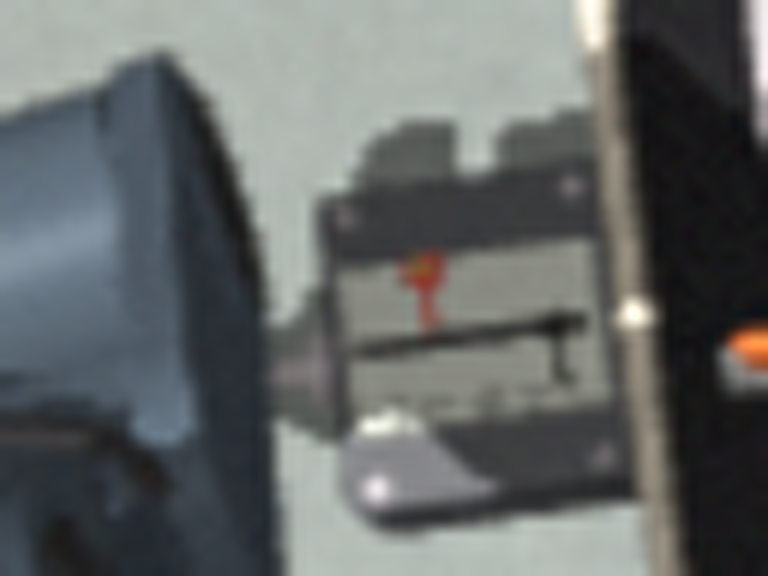

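Emit:
play_rows --steps '[[[0.005, 0, 0, 0, 0, 0], [0.005, 0, 0, 0, 0, 0], [0.006, 0, 0, 0, 0, 0], [0.006, 0, 0, 0, 0, 0], [0.005, 0, 0, 0, 0, 0], [0.003, 0, 0, 0, 0, 0], [0, 0, 0, 0, 0, 0], [0, 0, 0, 0, 0, 0]]]'

```text
t: 13.82
tcp_pos: [0.4703, 0.2979, 0.0791]
tool_rot: [0.655, 0.756, -0.002, 0.0]
force: [-2.0, -7.5, 5.8]
finger_gap: 0.285
```

```bash
python3 -c "
from look import *
ov('top','n',(205,195),40,30,20)
ov('scene','ns',(285,175),40,30,20)
"
```

```text
local [-0.0181  0.2843  0.0791] F [-1.5 -8.7  7.5] gap 0.283 t 13.88 tilt [-0.0029 -0.004  -1.    ]
local [-0.0181  0.2842  0.0791] F [-1.8 -8.7  5.8] gap 0.282 t 13.93 tilt [-0.0029 -0.004  -1.    ]
```

View pics/n_raw.png

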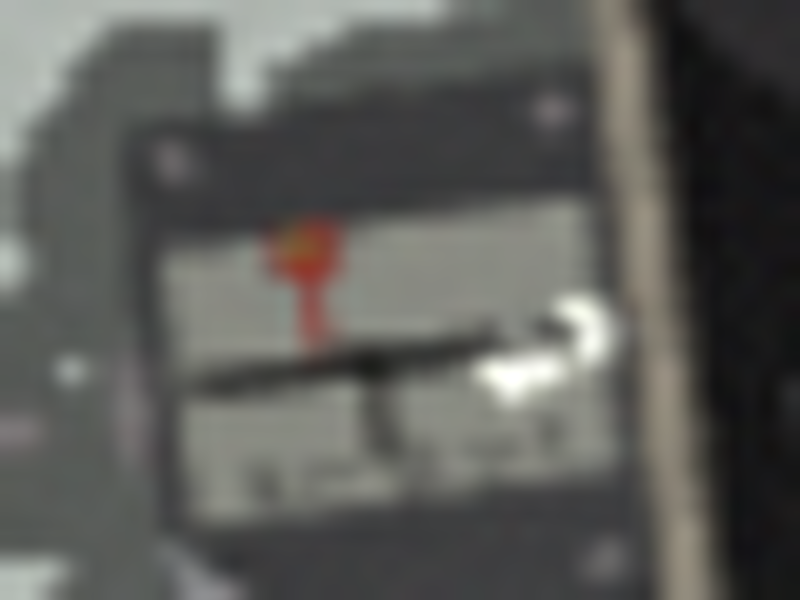

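View pics/ns_raw.png

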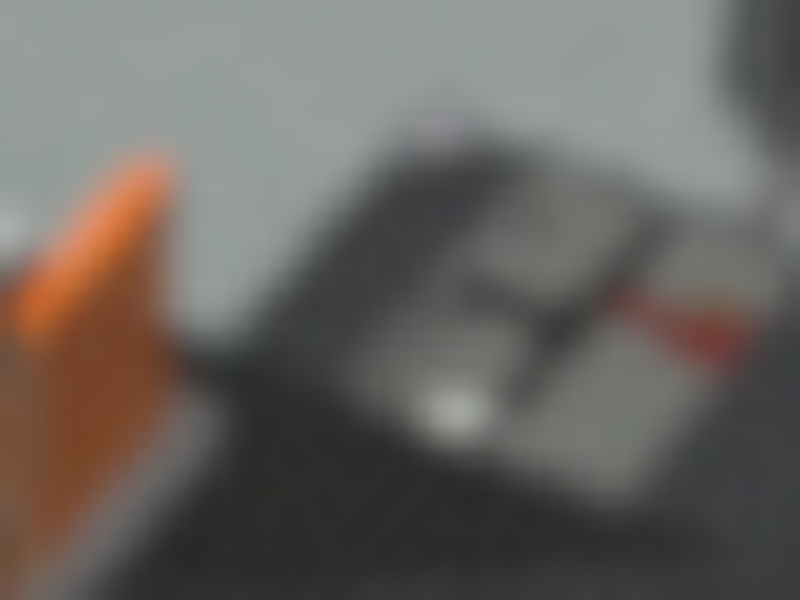

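```bash
cat > ptr.py <<'E'
from look import *
def meas(path,cam="top"):
    im=cv2.imread(path).astype(float)
    # resample in imager local plane z=.1, 0.25mm
    ys=np.arange(.13,.21,.00025); xs=np.arange(.03,-.065,-.00025)
    X,Y=np.meshgrid(xs,ys,indexing="ij")
    u=proj(cam,local(x,y,a,np.c_[X.ravel(),Y.ravel(),np.full(X.size,.1)])).reshape(X.shape+(2,)).astype(np.float32)
    r=cv2.remap(im.astype(np.float32),u[...,0],u[...,1],cv2.INTER_CUBIC)
    return r,xs,ys
if __name__=="__main__":
    r,xs,ys=meas(sys.argv[1],sys.argv[2]); cv2.imwrite(sys.argv[3],cv2.resize(np.clip(r,0,255).astype(np.uint8),None,fx=2,fy=1.5))
    red=r[...,2]-(r[...,0]+r[...,1])/2; dark=255-r.mean(2)
    for xv in np.arange(.01,-.0441,-.003):
        i=np.argmin(abs(xs-xv)); w=np.clip(red[i-3:i+4].mean(0)-15,0,None)
        d=dark[i-3:i+4].mean(0); m=np.median(d); dd=np.clip(d-m-12,0,None); k=(ys>.145)&(ys<.205); j=np.argmax(dd*k)
        sl=slice(max(j-16,0),j+17); 
        print("x %.3f"%xv,"red %.4f (%.0f)"%((w*ys).sum()/max(w.sum(),1e-6),w.max()),"dark peak %.4f cen %.4f (%.0f)"%(ys[j],(dd[sl]*ys[sl]).sum()/max(dd[sl].sum(),1e-6),dd[j]))
E
python3 ptr.py pics/n_full.png top pics/n_rect.png; python3 ptr.py pics/ns_full.png scene pics/ns_rect.png
```

```text
x 0.010 red 0.1782 (19) dark peak 0.1300 cen 0.0000 (0)
x 0.007 red 0.1792 (53) dark peak 0.1768 cen 0.1774 (14)
x 0.004 red 0.1800 (58) dark peak 0.1775 cen 0.1779 (36)
x 0.001 red 0.1799 (76) dark peak 0.1803 cen 0.1801 (44)
x -0.002 red 0.1796 (49) dark peak 0.1800 cen 0.1798 (29)
x -0.005 red 0.1802 (41) dark peak 0.1805 cen 0.1803 (23)
x -0.008 red 0.1803 (41) dark peak 0.1805 cen 0.1803 (20)
x -0.011 red 0.1802 (29) dark peak 0.1798 cen 0.1793 (19)
x -0.014 red 0.1807 (6) dark peak 0.1735 cen 0.1737 (11)
x -0.017 red 0.0000 (0) dark peak 0.1710 cen 0.1714 (18)
x -0.020 red 0.0000 (0) dark peak 0.1703 cen 0.1701 (35)
x -0.023 red 0.0000 (0) dark peak 0.1705 cen 0.1701 (36)
x -0.026 red 0.0000 (0) dark peak 0.1710 cen 0.1708 (43)
x -0.029 red 0.0000 (0) dark peak 0.1708 cen 0.1706 (43)
x -0.032 red 0.0000 (0) dark peak 0.1700 cen 0.1701 (42)
x -0.035 red 0.0000 (0) dark peak 0.1693 cen 0.1690 (21)
x -0.038 red 0.0000 (0) dark peak 0.1923 cen 0.1925 (14)
x -0.041 red 0.0000 (0) dark peak 0.1658 cen 0.1653 (9)
x -0.044 red 0.0000 (0) dark peak 0.1300 cen 0.0000 (0)
x 0.010 red 0.00
[... 362 characters left out ...]
1850 cen 0.1851 (7)
x -0.011 red 0.1854 (17) dark peak 0.1858 cen 0.1853 (8)
x -0.014 red 0.1856 (12) dark peak 0.1855 cen 0.1856 (6)
x -0.017 red 0.1862 (1) dark peak 0.1300 cen 0.1320 (26)
x -0.020 red 0.0000 (0) dark peak 0.1743 cen 0.1744 (11)
x -0.023 red 0.0000 (0) dark peak 0.1750 cen 0.1749 (20)
x -0.026 red 0.0000 (0) dark peak 0.1753 cen 0.1752 (21)
x -0.029 red 0.0000 (0) dark peak 0.1750 cen 0.1751 (20)
x -0.032 red 0.0000 (0) dark peak 0.1748 cen 0.1748 (19)
x -0.035 red 0.0000 (0) dark peak 0.1745 cen 0.1745 (14)
x -0.038 red 0.0000 (0) dark peak 0.1755 cen 0.1751 (4)
x -0.041 red 0.0000 (0) dark peak 0.1450 cen 0.1423 (1)
x -0.044 red 0.0000 (0) dark peak 0.1450 cen 0.1424 (2)
```

View pics/n_rect.png

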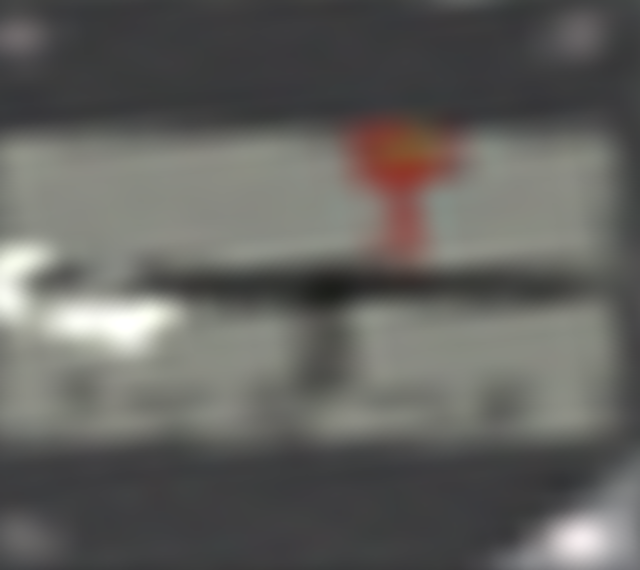

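View pics/ns_rect.png

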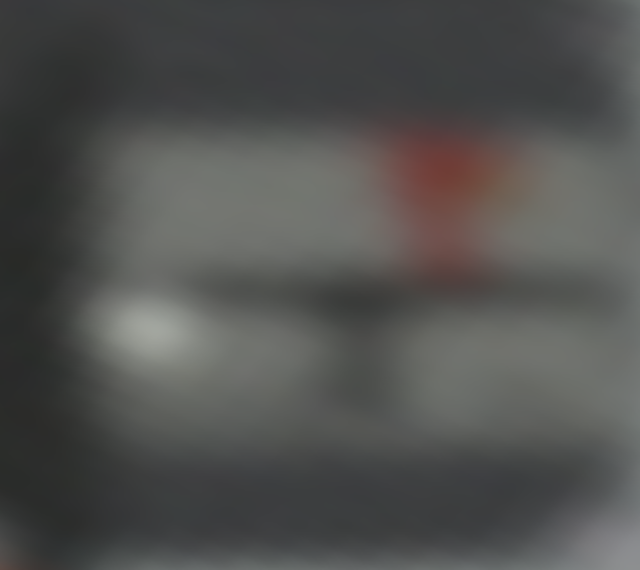

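Emit:
play_rows --steps '[[[0.003, 0, 0, 0, 0, 0], [0.003, 0, 0, 0, 0, 0], [0.0035, 0, 0, 0, 0, 0], [0, 0, 0, 0, 0, 0], [0, 0, 0, 0, 0, 0], [0, 0, 0, 0, 0, 0]]]'

```text
t: 14.68
tcp_pos: [0.469, 0.3069, 0.0791]
tool_rot: [0.655, 0.756, -0.003, 0.0]
force: [-1.3, -9.1, 6.2]
finger_gap: 0.283
```

```bash
python3 -c "
from look import *
ov('top','o',(205,195),40,30,20)
ov('scene','os',(285,175),40,30,20)
"
python3 ptr.py pics/o_full.png top pics/o_rect.png; python3 ptr.py pics/os_full.png scene pics/os_rect.png
```

```text
local [-0.0181  0.2934  0.0791] F [-1.  -8.7  6.9] gap 0.282 t 14.72 tilt [-0.0029 -0.0046 -1.    ]
local [-0.0181  0.2934  0.0791] F [-0.3 -8.   7.4] gap 0.284 t 14.78 tilt [-0.003  -0.0046 -1.    ]
x 0.010 red 0.1781 (19) dark peak 0.1300 cen 0.0000 (0)
x 0.007 red 0.1791 (52) dark peak 0.1765 cen 0.1772 (15)
x 0.004 red 0.1800 (57) dark peak 0.1775 cen 0.1779 (38)
x 0.001 red 0.1799 (76) dark peak 0.1800 cen 0.1800 (44)
x -0.002 red 0.1795 (49) dark peak 0.1800 cen 0.1797 (29)
x -0.005 red 0.1802 (39) dark peak 0.1805 cen 0.1804 (21)
x -0.008 red 0.1804 (41) dark peak 0.1805 cen 0.1804 (19)
x -0.011 red 0.1802 (32) dark peak 0.1803 cen 0.1800 (30)
x -0.014 red 0.1806 (8) dark peak 0.1795 cen 0.1794 (28)
x -0.017 red 0.0000 (0) dark peak 0.1793 cen 0.1791 (29)
x -0.020 red 0.0000 (0) dark peak 0.1793 cen 0.1792 (37)
x -0.023 red 0.0000 (0) dark peak 0.1795 cen 0.1797 (55)
x -0.026 red 0.0000 (0) dark peak 0.1795 cen 0.1795 (50)
x -0.029 red 0.0000 (0) dark peak 0.1798 cen 0.1795 (46)
x -0.032 red 0.0000 (0) dark peak 0.1800 cen 0.1798 (41)
x -0.035 red 0.0000 (0) dark peak 0.1803 c
[... 567 characters left out ...]
 cen 0.1855 (10)
x -0.011 red 0.1853 (17) dark peak 0.1860 cen 0.1857 (10)
x -0.014 red 0.1857 (12) dark peak 0.1853 cen 0.1854 (11)
x -0.017 red 0.1865 (2) dark peak 0.1848 cen 0.1849 (11)
x -0.020 red 0.0000 (0) dark peak 0.1845 cen 0.1844 (19)
x -0.023 red 0.0000 (0) dark peak 0.1838 cen 0.1839 (25)
x -0.026 red 0.0000 (0) dark peak 0.1845 cen 0.1845 (23)
x -0.029 red 0.0000 (0) dark peak 0.1848 cen 0.1847 (24)
x -0.032 red 0.0000 (0) dark peak 0.1850 cen 0.1850 (22)
x -0.035 red 0.0000 (0) dark peak 0.1855 cen 0.1856 (13)
x -0.038 red 0.0000 (0) dark peak 0.1865 cen 0.1864 (0)
x -0.041 red 0.0000 (0) dark peak 0.1300 cen 0.1320 (34)
x -0.044 red 0.0000 (0) dark peak 0.1450 cen 0.1422 (0)
```

View pics/o_rect.png

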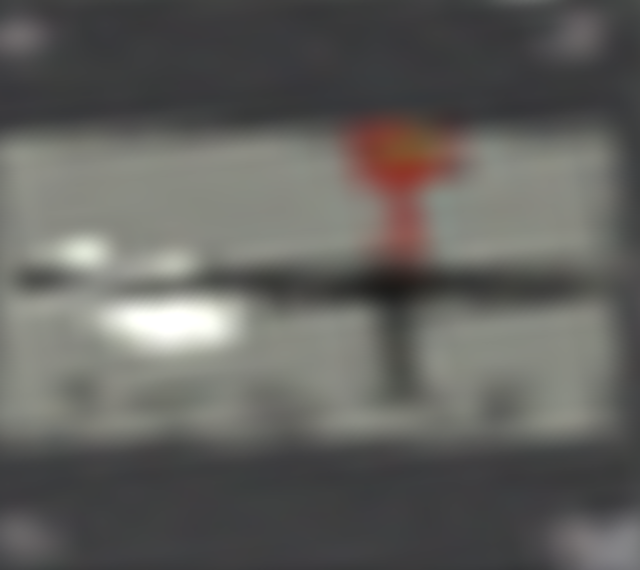

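View pics/os_rect.png

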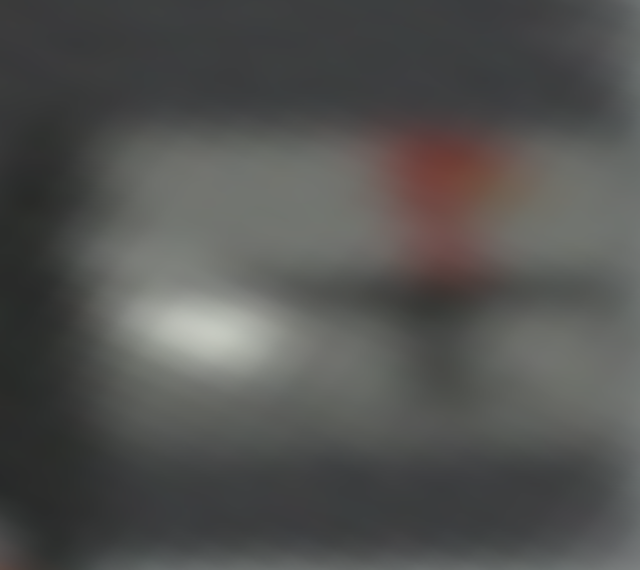

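Emit:
play_rows --steps '[[[0.0007, 0, 0, 0, 0, 0], [0, 0, 0, 0, 0, 0], [0, 0, 0, 0, 0, 0], [0, 0, 0, 0, 0, 0], [0, 0, 0, 0, 0, 0], [0, 0, 0, 0, 0, 0]]]'

```text
t: 15.52
tcp_pos: [0.469, 0.3075, 0.0791]
tool_rot: [0.654, 0.756, -0.003, 0.0]
force: [-0.8, -8.9, 6.7]
finger_gap: 0.282
```

```bash
python3 -c "
from look import *
ov('top','p',(205,195),40,30,20)
ov('scene','ps',(245,155),80,60,10)
"
python3 ptr.py pics/p_full.png top pics/p_rect.png|grep -v -- "x 0"; python3 ptr.py pics/ps_full.png scene pics/ps_rect.png|grep -v "x 0"
python3 - <<'E'
import cv2;a=cv2.imread("pics/ps_full.png");cv2.imwrite("pics/ps_b.png",cv2.resize(a,(800,600)))
E
```

```text
local [-0.0181  0.294   0.0791] F [-0.8 -9.   7.3] gap 0.281 t 15.57 tilt [-0.0029 -0.0047 -1.    ]
local [-0.0181  0.294   0.0791] F [-0.1 -9.4  5.7] gap 0.281 t 15.62 tilt [-0.003  -0.0047 -1.    ]
x -0.002 red 0.1796 (48) dark peak 0.1800 cen 0.1797 (30)
x -0.005 red 0.1802 (39) dark peak 0.1805 cen 0.1803 (22)
x -0.008 red 0.1803 (41) dark peak 0.1805 cen 0.1803 (18)
x -0.011 red 0.1801 (31) dark peak 0.1800 cen 0.1798 (30)
x -0.014 red 0.1804 (7) dark peak 0.1793 cen 0.1792 (27)
x -0.017 red 0.0000 (0) dark peak 0.1793 cen 0.1793 (30)
x -0.020 red 0.0000 (0) dark peak 0.1798 cen 0.1798 (40)
x -0.023 red 0.0000 (0) dark peak 0.1800 cen 0.1803 (59)
x -0.026 red 0.0000 (0) dark peak 0.1800 cen 0.1802 (48)
x -0.029 red 0.0000 (0) dark peak 0.1800 cen 0.1800 (48)
x -0.032 red 0.0000 (0) dark peak 0.1800 cen 0.1800 (38)
x -0.035 red 0.0000 (0) dark peak 0.1803 cen 0.1802 (23)
x -0.038 red 0.0000 (0) dark peak 0.1923 cen 0.1925 (11)
x -0.041 red 0.0000 (0) dark peak 0.1653 cen 0.1650 (10)
x -0.044 red 0.0000 (0) dark peak 0.1300 cen 0.0000 (0)
x -0.002 red 0.1857 (33) dark peak 0.1853 cen 0.1853 (14)
x -0.005 red 0.1853 (24) dark peak 0.1853 cen 0.1853 (10)
x -0.008 red 0.1852 (19) dark peak 0.1848 cen 0.1849 (9)
x -0.011 red 0.1853 (18) dark peak 0.1858 cen 0.1855 (10)
x -0.014 red 0.1857 (12) dark peak 0.1853 cen 0.1854 (11)
x -0.017 red 0.1865 (2) dark peak 0.1853 cen 0.1853 (11)
x -0.020 red 0.0000 (0) dark peak 0.1845 cen 0.1845 (17)
x -0.023 red 0.0000 (0) dark peak 0.1843 cen 0.1843 (22)
x -0.026 red 0.0000 (0) dark peak 0.1850 cen 0.1850 (21)
x -0.029 red 0.0000 (0) dark peak 0.1850 cen 0.1851 (20)
x -0.032 red 0.0000 (0) dark peak 0.1855 cen 0.1855 (23)
x -0.035 red 0.0000 (0) dark peak 0.1863 cen 0.1863 (13)
x -0.038 red 0.0000 (0) dark peak 0.1450 cen 0.1422 (0)
x -0.041 red 0.0000 (0) dark peak 0.1450 cen 0.1423 (1)
x -0.044 red 0.0000 (0) dark peak 0.1450 cen 0.1423 (1)
```

View pics/ps_raw.png

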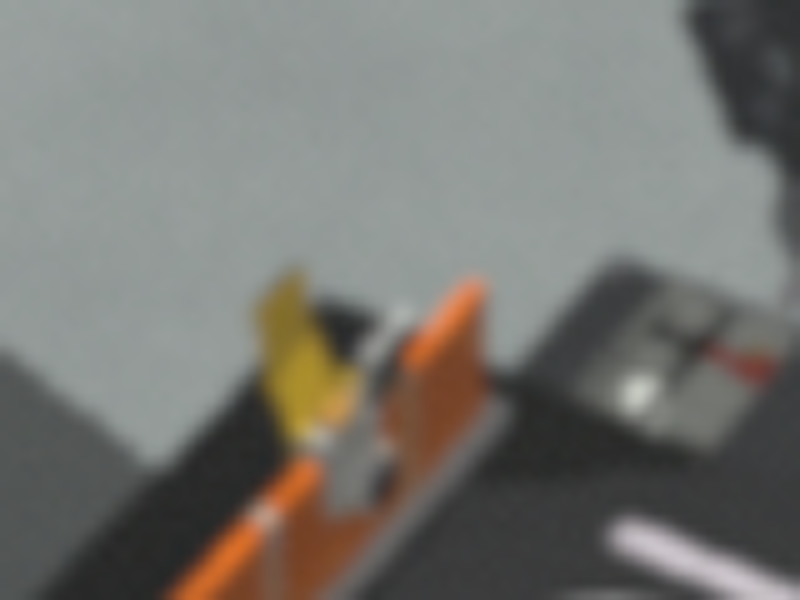

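View pics/ps_b.png

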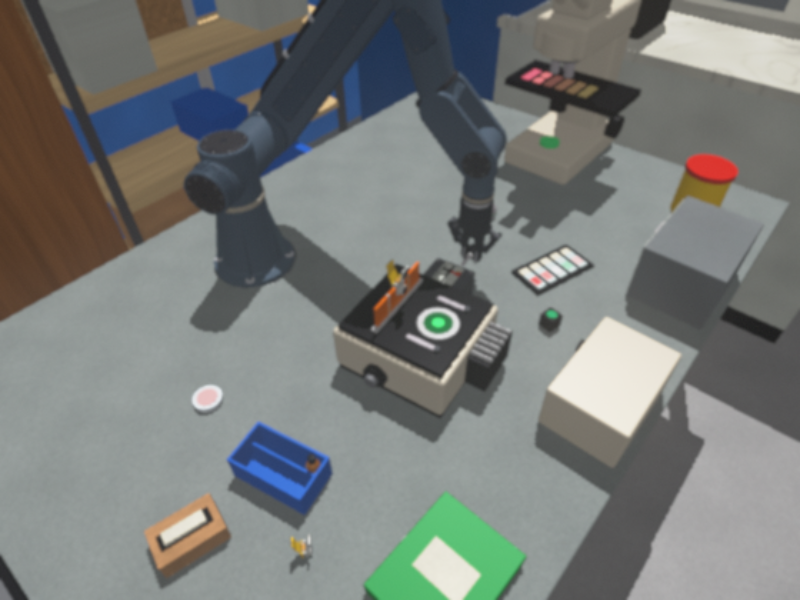

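```bash
python3 -c "
from station import manip
print(manip.sign_off()); s=manip.sense(); print(s['t'],s['tcp_pos'],s['finger_gap'],s['force'])"
```

```text
the job is handed in; nothing more can be done
None
the job is handed in; nothing more can be done
```

The sensor clip is on the amber guard, the attenuator pointer is in line with the red index, and I handed the job in while still holding the knob. The clock read about 15.6 s of the 58 s allowed.

- **Clip:** I squeezed it off the caddy rim, turned it 90° and pushed it down over the guard until it met resistance (about 12 N). I then eased back 1.5 mm and let go. The last picture shows it between the two white marks, with the sensor window facing the stage opening. I judged the depth, about 22–24 mm, from that contact and did not measure it afterwards.
- **Attenuator:** I pulled the knob out in three steps with a 60 N grip. At the last check the pointer and index lined up to within about 0.3 mm in both cameras. The pull force was steady at about 9 N, and I saw no sign of the grip slipping.
- **Bench:** nothing else looked moved in the last picture, including the oil bottle, tissue box, dish, slide tray, filter cube and small clip. The objective was not checked closely.
- **Disagreements:** the two cameras differed by about 5 mm on where the index sits, so I relied on the pointer-to-index difference, which agrees in both. The finger opening on the 26 mm knob read about 24 mm, and I did not find out why.

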